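# Hang the charcoal lighting can away in the low cupboard

### The arm

A 7-joint arm with a two-finger parallel gripper is mounted at the origin on the work surface. World frame = base frame: x ahead of the robot, y to its left, z up, the work surface at z = 0. Lengths are in m, angles in rad, forces in N, time in s.
With the tool pointing down it reaches from about 0.4 to 0.75 m from the base axis. Payload 19.5 kg.
Tool frame: the origin (TCP) lies at the very end of the fingers, on their centre line; the grasp point (between the pads) lies ctrl.tcp_to_grasp behind it (ctrl.tcp_to_grasp is the distance from the TCP to the grasp point, in m); z points along the fingers, y is the line along which they close (so a half turn about z gives the same grasp; the last joint's range is limited). The gripper opens to 85 mm and grips with 20 to 120 N. Pads are 22 mm wide; open, the fingers measure 114 mm over their backs; the gripper's body (76 mm by 85 mm) begins 54 mm behind the grasp point. The pads swing forward as they close: fully open they stand 13 mm farther back than shut.
Start: joints at [1.182, 0.707, -0.028, 1.485, 0.022, 0.951, -0.075], TCP at [0.195, -0.541, 0.231] pointing down, gripper open.
Joint ranges: [-2.71, 2.71], [-0.32, 2.16], [-1.57, 1.52], [0, 2.45], [-1.46, 4.6], [0, 2.02], [-2.83, 2.83]. Speed limits (rad/s): [1.89, 1.89, 2.57, 2.57, 3.01, 3.01, 3.01].

### API

Orientations are given as a unit quaternion [w, x, y, z].
In Python, from plant import ctrl gives the robot as it stands.
- The arm moves only by the shell command python3 -m crank 'ROWS'. ROWS is JSON, a list of rows, each an object of numbers: "fingers": the finger opening in m, from 0 to 0.0854; "tx", "ty", "tz": the shift along the tool's x, y, z in m; "spin": the turn about the tool's z in rad. A call has 1 to 20 rows; each row is the pose to reach, as a shift and turn from the pose commanded when the call began, along the tool's axes at that moment; what a row does not reach only later rows make up. A row lasts 1/12 s, in which the tool goes at most 41.7 mm and 7.16 degrees, less where a joint would pass 70% of its speed; a pose out of reach is approached as far as the arm can. A call with a gripper value outside its range is refused whole. The fingers move at their own pace and stop on an object; the grip force is fixed at half the most. Time passes only in rows, so rows that repeat a pose let the fingers close. It gives the time, the measured TCP pose, the force, the opening and the grip force at its end, in the units of the state.
- ctrl.state(): the state, without advancing time (a new reading comes with each control period).
- ctrl.snapshot(name): name is "side" or "top" or "wrist"; returns a dict with "img" (400x640x3 uint8, red, green, blue), "fx", "fy", "cx", "cy" (pixels), "k1" (the pictures are not rectified: a ray, as slopes to the right and down, at radius r is drawn at 1 + k1 r^2 times it, then the intrinsics apply), "R" (3x3) and "t" (3): a world point X has camera coordinates R X + t; the wrist camera has in their place "hand_eye" (4x4, takes a point from camera to tool coordinates, whose origin is the TCP and whose axes are the flange's). Camera axes: x right, y down, z forward; pixel columns grow to the right and rows downward; lengths in m; the calibration is good to about 2 mm. A picture is of the moment at which its call begins: read the wrist's pose just before it. There is no depth.
- ctrl.finish_job(): hands the job in; it is judged then, once.
The state is a dict: "t": time; "joint_positions": joint angles; "dq": joint speeds; "effort": joint torques, N m; "tcp_pos": TCP position; "ee_rot": TCP orientation; "force": force on the tool from outside, world axes, zero at the start; "moment": the same for the moment, N m; "opening": finger opening in m; "gripper_force": force on a finger pad.
Only numpy, scipy, OpenCV 4.12 (cv2) and the standard library are available. Lean on these libraries where they do the work, as an engineer would, in place of code of your own. Each camera call takes 0.05 s, during which the arm holds its last target. There are 200 camera calls.

### The job

Take the charcoal lighting can off the open hook rail by its stick handle and hang it by its wire bail on the hook deep inside the low slatted cupboard. The opening is lower than the can with its bail is tall, so tilt it to get it in under the roof, and feel for the hook: press only lightly on hook, roof and cupboard, and set the bail down onto the hook rather than dropping it. Leave the can hanging upright and still, and leave the bowl, the saucepan, the colander and the jiko alone.

Things in the scene. Friction and masses are not known exactly. Their poses are not given: they have to be found in the camera images.
- can: Tin charcoal lighting can, 130-210 g, hanging upright on the rail's middle hook, handle towards the robot. Origin: grip point in the handle. x runs level from the grip to the can, z up. Wooden stick handle 14 mm wide (y), 18 mm tall, x = -24 to 80 mm. Can 66 mm across, centre x = 112 mm, z = -70 to 30 mm. A tall fixed wire bail (5 mm wire) in the plane x = 110 mm, from its rim up to can_loop.
- can_loop (a point): Wire centre at the peak of the can's bail: x = 110, y = 0, z = 120 mm from the can's origin; same axes. The bail is stiff; its neck (z = 85 to 111 mm) is 33 mm wide outside, 23 mm inside, below that it widens to the can's rim at z = 30 mm. Its top is a shallow gable that centres itself on a hook bar. Peak to can bottom 192 mm. Seated on a hook, this point lies 8 mm above the bar's centre line.
- rail: Fixed steel hook rail. Origin on the work surface straight below the hanging can's can_loop; x points away from the robot, y along the rail, z up. The 12 mm rail lies 50 mm behind the origin (+x) at z = 225 mm, on posts at y = +-130 mm. Three equal hooks at y = -90, 0 and 90 mm; a wooden spoon fixed to the hook at y = 90 mm stays there.
- rail_hook (a point): Point on the centre line of the rail's middle hook where the can hangs (z = 225 mm); axes of the rail. The hook is an 8 mm round bar running from the rail towards -x; it ends in an upright prong at x = -18 to -10 mm from here, rising 14 mm above the top of the bar. Lift the bail over it to unhook.
- cupboard: Fixed low slatted cupboard, open in front. Origin: middle of the front face, on the work surface; x points inwards, y along the front, z up. 310 mm wide, 155 mm deep, 267 mm high; 280 mm wide inside. Floor at z = 10 mm; roof of slats running front to back, 14 mm wide, 28 mm apart, underside z = 255 mm. The can may press on it with at most 12 N, the robot 15 N.
- opening (a point): Centre of the cupboard's front opening (front face, z = 137.5 mm); axes of the cupboard. The opening is 175 mm high, less than the can with its bail: from the top of the front sill (z = 50 mm) to the underside of the front lintel (z = 225 mm); both are 10 mm thick in x. Inside, behind lintel and sill, there is more height.
- hook_nominal (a point): Nominal place of the seated bail's peak in the cupboard: x = 80, y = 0, z = 223 mm; cupboard axes. The hook here: 8 mm round bar along x (centre line 8 mm below), prong in front (x -15 to -7 mm from here, 14 mm above the bar's top), stop plate behind (face at x +8 mm, 34 mm wide, z -26 to +24 mm). The real, rigid hook is up to 14 mm off in x and 7 mm in z: not reported, to be felt.
- bowl: White ceramic bowl, 130 mm across, 55 mm high, loose on the surface; origin under its centre. Leave it alone.
- saucepan: Stainless steel saucepan, 160 mm across, 85 mm high, with a black handle reaching 200 mm from its centre along its +x; loose; origin under its centre. Leave it alone.
- colander: Orange plastic colander, 184 mm across (232 mm over its two ears along y), 80 mm high; loose; origin under its centre. Leave it alone.
- jiko: Squat charcoal stove (jiko), hourglass shape, 230 mm across, 190 mm high, fixed, with a small hinged air door in front of its foot; origin under its centre. Leave it alone.

How it is judged:
On the way, in this order (a step that is already met when the one before it is completed fails the run):
1. the can is held clear of the rail hook (horizontal distance between can_loop and rail above 0.05 m and contact force between the fingers and can above 1 N and x of can_loop in the frame of cupboard below 0 m), for 0.1 s.
2. the held can's bail is inside the cupboard behind the lintel (x of can_loop in the frame of cupboard above 0.02 m and z of can_loop in the frame of cupboard between 0.15 and 0.255 m and contact force between the fingers and can above 1 N and y of can_loop in the frame of cupboard between -0.12 and 0.12 m), for 0.1 s.
At the end, for the whole second after the job is handed in: The can hangs freely by its bail on the bar of the cupboard's hook, between prong and stop plate (peak of the bail 56 to 104 mm behind the front face, within 12 mm of the middle, 211 to 235 mm high), upright within 0.15 rad, slower than 0.05 m/s, released (x of can_loop in the frame of cupboard between 0.056 and 0.104 m and y of can_loop in the frame of cupboard between -0.012 and 0.012 m and z of can_loop in the frame of cupboard between 0.211 and 0.235 m and angle between can's own z axis and vertical below 0.15 rad and linear speed of can below 0.05 m/s and contact force between the fingers and can below 0.1 N and contact force between can and cupboard above 0.2 N); the robot touches nothing.
It fails at once if the can is pressed against the hook, roof or cupboard with more than 12 N (contact force between can and cupboard above 12 N).
It fails at once if the robot pushes the cupboard with more than 15 N (contact force between any of the fingers, the arm and cupboard above 15 N).
It fails at once if the can is dropped (let go of and moving faster than 0.25 m/s) (contact force between the fingers and can below 0.05 N and linear speed of can above 0.25 m/s).
It fails at once if a bystander is disturbed (moved more than 20 mm, or the jiko pushed with more than 10 N) (distance of any of bowl, saucepan, colander from where it was at the start of the episode above 0.02 m or contact force between any of the arm, the fingers and jiko above 10 N).
It also fails if it takes over 72 s, if anything falls off the work surface, if the arm or the gripper's body presses on something with over 40 N, if the wrist force passes 120 N, or if a joint passes its speed limit or range.

## Working session

There is one attempt and no reset: what is moved stays moved. The work goes in short steps, Python scripts to look and compute and a shell command to move; the robot and the scene stay as the last step left them, time stands still between calls to the robot, and variables do not carry over. Pictures are saved under pics/ and viewed, at most 10 in all, crops included, and the job is handed in when it is done.

```bash
ls; mkdir -p pics
python3 - <<'E'
from plant import ctrl
import cv2
s=ctrl.state();print(s, ctrl.tcp_to_grasp)
for n in("side","top"):
    d=ctrl.snapshot(n);cv2.imwrite(f"pics/{n}0.png",d["img"][:,:,::-1])
    print({k:v for k,v in d.items() if k!="img"})
E
```

```text
pics
{'t': 0.0, 'joint_positions': array([ 1.1822834 ,  0.707093  , -0.0276117 ,  1.48499619,  0.02198371,
        0.95091802, -0.07548063]), 'dq': array([-0.00062261,  0.0008497 ,  0.00209058,  0.00016607,  0.00136757,
       -0.00202219,  0.00128145]), 'effort': array([ 4.03513795e-04, -8.83227181e+01,  1.23469736e+00, -2.36167842e+01,
        1.67858123e-02,  6.53581999e-03,  4.06749996e-05]), 'tcp_pos': array([ 0.1953521 , -0.54051135,  0.23083391]), 'ee_rot': array([-5.45495206e-04,  9.85002073e-01,  1.72541611e-01, -1.09211416e-04]), 'force': array([-0.39056914, -0.76298897, -0.31780061]), 'moment': array([-0.04102166,  0.00539891,  0.03555652]), 'gripper_force': 0.0, 'opening': 0.08518790707812962} 0.0187
{'fx': 386.0296501593262, 'fy': 386.0296501593262, 'cx': 317.41492292106415, 'cy': 204.80577028430474, 'k1': 0.01817049864455267, 'R': array([[-0.99682014, -0.07851599,  0.01359554],
       [-0.06893811,  0.76417378, -0.64131581],
       [ 0.03996419, -0.64021377, -0.76715656]]), 't': array([0.5255365 , 0.13873572, 1.67867459])}
{'fx': 443.0926323290881, 'fy': 443.0926323290881, 'cx': 322.0679681633944, 'cy': 202.64168509436635, 'k1': 0.028154274272469366, 'R': array([[ 0.0192108 , -0.99981297, -0.00223059],
       [-0.99919074, -0.01911989, -0.0353879 ],
       [ 0.03533863,  0.00290862, -0.99937116]]), 't': array([0.00180889, 0.5049801 , 1.74672678])}
```

View pictures.

View pics/side0.png

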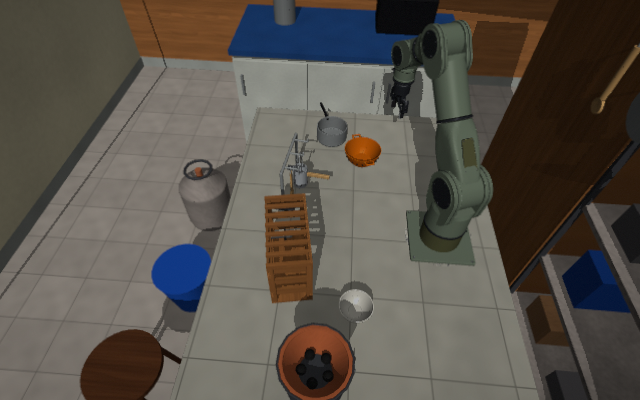

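View pics/top0.png

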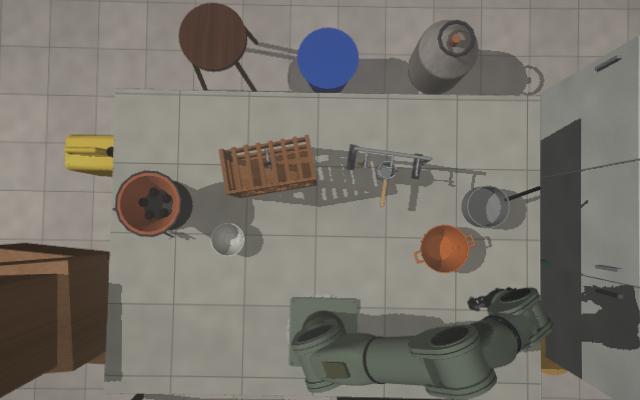

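Run:
```python
import cv2
a=cv2.imread("pics/top0.png")[125:225,210:450];b=cv2.imread("pics/side0.png")[120:310,240:350]
cv2.imwrite("pics/topc.png",cv2.resize(a,(792,330),interpolation=cv2.INTER_CUBIC))
cv2.imwrite("pics/sidec.png",cv2.resize(b,(330,570),interpolation=cv2.INTER_CUBIC))
```

```text
(no output)
```

View pics/topc.png

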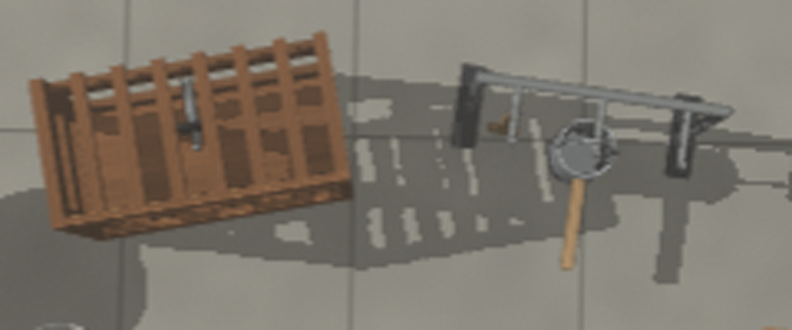

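View pics/sidec.png

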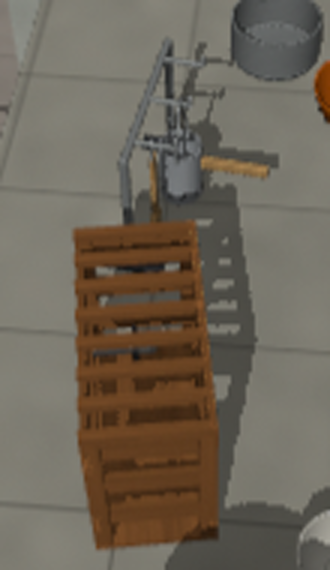

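```bash
cat > h.py <<'E'
import numpy as np,cv2
from plant import ctrl
def ray(d,uv):
    K=np.array([[d["fx"],0,d["cx"]],[0,d["fy"],d["cy"]],[0,0,1]])
    p=cv2.undistortPoints(np.array([[uv]],float),K,np.array([d["k1"],0,0,0,0.]))[0,0]
    return np.array([p[0],p[1],1])
def fixed(d,uv,z):
    R,t=d["R"],d["t"];c=-R.T@t;v=R.T@ray(d,uv);return c+v*(z-c[2])/v[2]
def wrist(d,s,uv,z):
    from scipy.spatial.transform import Rotation as Ro
    q=s["ee_rot"];R=Ro.from_quat([q[1],q[2],q[3],q[0]]).as_matrix();H=d["hand_eye"]
    c=R@H[:3,3]+s["tcp_pos"];v=R@H[:3,:3]@ray(d,uv);return c+v*(z-c[2])/v[2]
def rel(s,p):
    from scipy.spatial.transform import Rotation as Ro
    q=s["ee_rot"];R=Ro.from_quat([q[1],q[2],q[3],q[0]]);return R.inv().apply(np.array(p)-s["tcp_pos"])
E
python3 - <<'E'
from h import *
d=ctrl.snapshot("top");e=ctrl.snapshot("side")
np.set_printoptions(precision=4,suppress=True)
T=lambda x,y,z:fixed(d,(x/3.3+210-.35,y/3.3+125-.35),z)
S=lambda x,y,z:fixed(e,(x/3+240-.3,y/3+120-.3),z)
for n,x,y,z in[("FL",58,227,.267),("FR",350,180,.267),("BL",33,82,.267),("BR",325,35,.267),("hend",567,268,.113),("hcan",580,180,.113),("rim",582,152,.143),("railL",475,75,.225),("railR",730,108,.225),("hookmid@rail",600,103,.225)]:print(n,T(x,y,z))
for n,x,y,z in[("hend",268,171,.113),("hcan",203,162,.113),("FRroof",195,222,.267),("FLroof",217,428,.267),("BR",76,231,.267),("BL",81,433,.267)]:print("S",n,S(x,y,z))
E
```

```text
FL [0.5207 0.3318 0.267 ]
FR [0.5747 0.0338 0.267 ]
BL [0.6693 0.3613 0.267 ]
BR [0.7237 0.0624 0.267 ]
hend [ 0.4934 -0.2102  0.113 ]
hcan [ 0.5932 -0.2234  0.113 ]
rim [ 0.6217 -0.221   0.143 ]
railL [ 0.6921 -0.0953  0.225 ]
railR [ 0.662  -0.3644  0.225 ]
hookmid@rail [ 0.6648 -0.2277  0.225 ]
S hend [ 0.4925 -0.2085  0.113 ]
S hcan [ 0.5918 -0.2184  0.113 ]
S FRroof [0.5764 0.0391 0.267 ]
S FLroof [0.522  0.3388 0.267 ]
S BR [0.7241 0.0678 0.267 ]
S BL [0.6701 0.3581 0.267 ]
```

Run:
```python
from h import *
s=ctrl.state();print(rel(s,[0.49,-.21,.2308]))
```

```text
[ 3.89470968e-01 -2.10795717e-01  3.26429468e-04]
```

```bash
python3 -m crank '[{"tx":0.389,"ty":-0.211,"spin":0.46,"fingers":0.085},{"tx":0.389,"ty":-0.211,"spin":0.46},{"tx":0.389,"ty":-0.211,"spin":0.46},{"tx":0.389,"ty":-0.211,"spin":0.46},{"tx":0.389,"ty":-0.211,"spin":0.46},{"tx":0.389,"ty":-0.211,"spin":0.46},{"tx":0.389,"ty":-0.211,"spin":0.46},{"tx":0.389,"ty":-0.211,"spin":0.46},{"tx":0.389,"ty":-0.211,"spin":0.46},{"tx":0.389,"ty":-0.211,"spin":0.46},{"tx":0.389,"ty":-0.211,"spin":0.46},{"tx":0.389,"ty":-0.211,"spin":0.46},{"tx":0.389,"ty":-0.211,"spin":0.46},{"tx":0.389,"ty":-0.211,"spin":0.46}]'
python3 - <<'E'
from h import *
s=ctrl.state();d=ctrl.snapshot("wrist");cv2.imwrite("pics/w1.png",d["img"][:,:,::-1]);print(s["tcp_pos"],s["ee_rot"],s["t"],d["hand_eye"],s["joint_positions"])
E
```

```text
[ 0.19536146 -0.54062164  0.23099275] [-3.49815727e-04  9.85004336e-01  1.72529211e-01 -8.43688217e-05] 0.2 [[-4.36400473e-04 -9.57369671e-01 -2.88865232e-01  7.46112333e-02]
 [ 9.99999895e-01 -3.76980166e-04 -2.61336572e-04  9.66915944e-04]
 [ 1.41299245e-04 -2.88865316e-01  9.57369735e-01 -1.42736632e-01]
 [ 0.00000000e+00  0.00000000e+00  0.00000000e+00  1.00000000e+00]] [ 1.18232306  0.7068914  -0.02761381  1.48481337  0.02203345  0.95091079
 -0.07549342]validation failed for argument at $[0]...
```

View pics/w1.png

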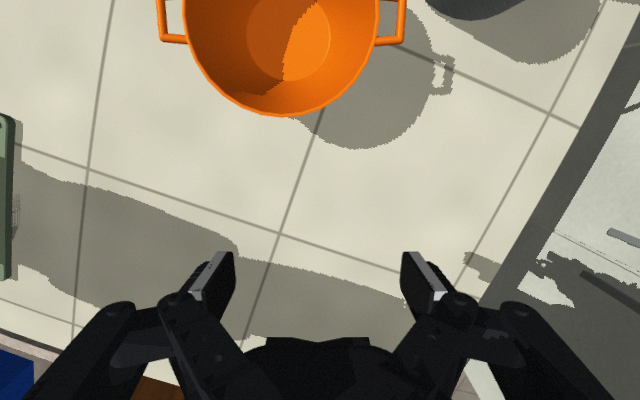

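The picture shows the colander ahead of the open fingers (pads near (225,275) and (415,275)). The arm hasn't moved: the call was refused, most likely because rows need every field.

```bash
python3 -m crank '[{"tx":0.389,"ty":-0.211,"tz":0,"spin":0.46,"fingers":0.085},{"tx":0.389,"ty":-0.211,"tz":0,"spin":0.46,"fingers":0.085},{"tx":0.389,"ty":-0.211,"tz":0,"spin":0.46,"fingers":0.085},{"tx":0.389,"ty":-0.211,"tz":0,"spin":0.46,"fingers":0.085},{"tx":0.389,"ty":-0.211,"tz":0,"spin":0.46,"fingers":0.085},{"tx":0.389,"ty":-0.211,"tz":0,"spin":0.46,"fingers":0.085},{"tx":0.389,"ty":-0.211,"tz":0,"spin":0.46,"fingers":0.085},{"tx":0.389,"ty":-0.211,"tz":0,"spin":0.46,"fingers":0.085},{"tx":0.389,"ty":-0.211,"tz":0,"spin":0.46,"fingers":0.085},{"tx":0.389,"ty":-0.211,"tz":0,"spin":0.46,"fingers":0.085},{"tx":0.389,"ty":-0.211,"tz":0,"spin":0.46,"fingers":0.085},{"tx":0.389,"ty":-0.211,"tz":0,"spin":0.46,"fingers":0.085},{"tx":0.389,"ty":-0.211,"tz":0,"spin":0.46,"fingers":0.085},{"tx":0.389,"ty":-0.211,"tz":0,"spin":0.46,"fingers":0.085}]'
python3 - <<'E'
from h import *
s=ctrl.state();d=ctrl.snapshot("wrist");cv2.imwrite("pics/w2.png",d["img"][:,:,::-1]);print(s["tcp_pos"],s["ee_rot"],s["t"],s["joint_positions"])
E
```

```text
t: 1.42
tcp_pos: [0.4891, -0.2106, 0.2312]
ee_rot: [0.0, 0.998, -0.057, -0.0]
force: [0.0, -0.7, -0.0]
opening: 0.0853
gripper_force: 0.0
[ 0.48913332 -0.21061814  0.2312478 ] [ 1.57434409e-04  9.98384114e-01 -5.68250848e-02 -2.13101343e-04] 1.4167 [ 0.24458862  0.65191746  0.18861899  1.6440097  -0.15007655  0.86016829
 -1.19097275]
```

View pics/w2.png

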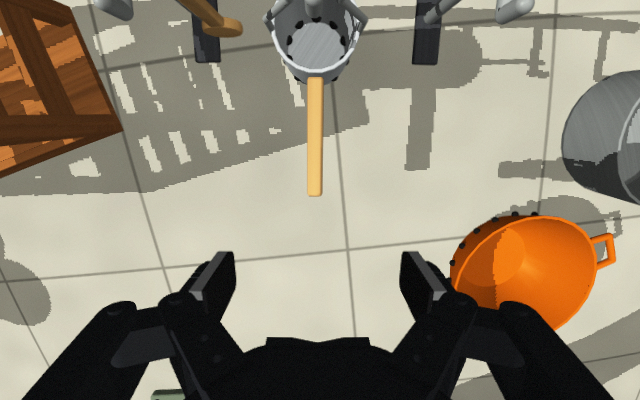

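Handle end at (315,195) and its can end at (315,77), vertical in the image, so the yaw fits; the colander lies off to the right.

Run:
```python
from h import *
s=ctrl.state();d=ctrl.snapshot("wrist")
for u in [(315,195),(315,77)]:
  for z in(.113,.122):
    p=wrist(d,s,u,z);print(z,p,rel(s,p))
```

```text
0.113 [ 0.49249492 -0.2095596   0.113     ] [ 0.00339264 -0.00184131  0.11830799]
0.122 [ 0.49494076 -0.2099227   0.122     ] [ 0.00586092 -0.00175729  0.10930718]
0.113 [ 0.59618351 -0.2217587   0.113     ] [ 0.10779603 -0.00156996  0.11827285]
0.122 [ 0.59505417 -0.22170117  0.122     ] [ 0.10666447 -0.0014953   0.10927325]
```

```bash
python3 -m crank '[{"tx":0.018,"ty":-0.0017,"tz":0.04,"spin":0,"fingers":0.085},{"tx":0.018,"ty":-0.0017,"tz":0.08,"spin":0,"fingers":0.085},{"tx":0.018,"ty":-0.0017,"tz":0.12,"spin":0,"fingers":0.085},{"tx":0.018,"ty":-0.0017,"tz":0.137,"spin":0,"fingers":0.085},{"tx":0.018,"ty":-0.0017,"tz":0.137,"spin":0,"fingers":0.085},{"tx":0.018,"ty":-0.0017,"tz":0.137,"spin":0,"fingers":0.04},{"tx":0.018,"ty":-0.0017,"tz":0.137,"spin":0,"fingers":0.03},{"tx":0.018,"ty":-0.0017,"tz":0.137,"spin":0,"fingers":0.02},{"tx":0.018,"ty":-0.0017,"tz":0.137,"spin":0,"fingers":0.0},{"tx":0.018,"ty":-0.0017,"tz":0.137,"spin":0,"fingers":0.0},{"tx":0.018,"ty":-0.0017,"tz":0.137,"spin":0,"fingers":0.0},{"tx":0.018,"ty":-0.0017,"tz":0.137,"spin":0,"fingers":0.0},{"tx":0.018,"ty":-0.0017,"tz":0.137,"spin":0,"fingers":0.0}]'
```

```text
t: 2.6
tcp_pos: [0.5079, -0.2105, 0.0946]
ee_rot: [0.0, 0.998, -0.057, 0.0]
force: [-0.0, -0.7, 1.8]
opening: 0.0132
gripper_force: 62.7
```

```bash
python3 -m crank '[{"tx":-0.005,"ty":0,"tz":0,"spin":0,"fingers":0},{"tx":-0.009,"ty":0,"tz":0,"spin":0,"fingers":0},{"tx":-0.014,"ty":0,"tz":-0.005,"spin":0,"fingers":0},{"tx":-0.019,"ty":0,"tz":-0.011,"spin":0,"fingers":0},{"tx":-0.024,"ty":0,"tz":-0.016,"spin":0,"fingers":0},{"tx":-0.028,"ty":0,"tz":-0.022,"spin":0,"fingers":0},{"tx":-0.028,"ty":0,"tz":-0.022,"spin":0,"fingers":0}]'
python3 - <<'E'
from h import *
d=ctrl.snapshot("wrist");cv2.imwrite("pics/w3.png",d["img"][:,:,::-1]);print(ctrl.state()["moment"])
E
```

```text
t: 3.18
tcp_pos: [0.4802, -0.2075, 0.1175]
ee_rot: [0.0, 0.998, -0.057, 0.001]
force: [7.5, -1.6, 2.8]
opening: 0.0129
gripper_force: 63.8
[-0.12932294 -1.25963789 -0.08864261]
```

View pics/w3.png

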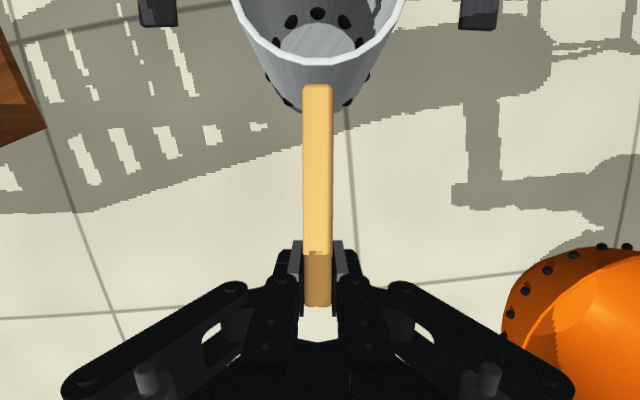

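Handle end (317,305), handle–can junction (317,85). I'll use those rows to estimate the tilt in the grip.

```bash
cat >> h.py <<'E'
def row(d,P):  # tool-frame point -> pixel
    H=np.linalg.inv(d["hand_eye"]);p=H[:3,:3]@P+H[:3,3]
    a=p[:2]/p[2];a=a*(1+d["k1"]*(a@a));return d["fx"]*a[0]+d["cx"],d["fy"]*a[1]+d["cy"]
def tilt(d,vj,ve):
    from scipy.optimize import least_squares
    def pt(q,x,z):
        th,g=q;dx=x-g;c,s=np.cos(th),np.sin(th)   # nose-down th; height up = -tool z
        return np.array([dx*c+z*s,0,-0.0187-(-dx*s+z*c)])
    f=lambda q:[row(d,pt(q,.080,.009))[1]-vj,row(d,pt(q,-.024,.009))[1]-ve]
    r=least_squares(f,[.1,-.01]);return np.degrees(r.x[0]),r.x[1],r.fun
E
python3 - <<'E'
from h import *
d=ctrl.snapshot("wrist");print(tilt(d,85,305))
for th in(85,90):print(tilt(d,th,300),tilt(d,th,305))
E
```

```text
(np.float64(19.38472327061793), np.float64(-0.011960642908455424), array([-2.84217094e-14, -5.68434189e-14]))
(np.float64(22.39031076075051), np.float64(-0.01393661172425975), array([4.26325641e-14, 0.00000000e+00])) (np.float64(19.38472327061793), np.float64(-0.011960642908455424), array([-2.84217094e-14, -5.68434189e-14]))
(np.float64(25.50319876644551), np.float64(-0.013564983370033113), array([ 0.00000000e+00, -5.68434189e-14])) (np.float64(22.880416288724216), np.float64(-0.011619904408113158), array([-4.26325641e-14,  0.00000000e+00]))
```

```bash
python3 -m crank '[{"tx":-0.004,"ty":0,"tz":-0.006,"spin":0,"fingers":0},{"tx":-0.007,"ty":0,"tz":-0.011,"spin":0,"fingers":0},{"tx":-0.010,"ty":0,"tz":-0.016,"spin":0,"fingers":0},{"tx":-0.013,"ty":0,"tz":-0.021,"spin":0,"fingers":0},{"tx":-0.013,"ty":0,"tz":-0.021,"spin":0,"fingers":0}]'
python3 - <<'E'
from h import *
d=ctrl.snapshot("wrist");cv2.imwrite("pics/w4.png",d["img"][:,:,::-1]);print(ctrl.state()["moment"])
g=d["img"].astype(int);c=g[:,317];print([(i,tuple(c[i])) for i in list(range(70,130,3))+list(range(285,325,3))])
E
```

```text
t: 3.7
tcp_pos: [0.4675, -0.206, 0.1382]
ee_rot: [0.0, 0.998, -0.057, 0.001]
force: [9.3, -1.1, 0.8]
opening: 0.013
gripper_force: 65.1
[-0.2458926  -1.38008004 -0.08612488]
[(70, (np.int64(123), np.int64(125), np.int64(126))), (73, (np.int64(121), np.int64(126), np.int64(125))), (76, (np.int64(122), np.int64(125), np.int64(124))), (79, (np.int64(119), np.int64(121), np.int64(121))), (82, (np.int64(120), np.int64(123), np.int64(122))), (85, (np.int64(120), np.int64(124), np.int64(125))), (88, (np.int64(122), np.int64(126), np.int64(124))), (91, (np.int64(172), np.int64(135), np.int64(86))), (94, (np.int64(236), np.int64(194), np.int64(116))), (97, (np.int64(237), np.int64(195), np.int64(117))), (100, (np.int64(236), np.int64(196), np.int64(114))), (103, (np.int64(237), np.int64(196), np.int64(118))), (106, (np.int64(236), np.int64(193), np.int64(114))), (109, (np.int64(237), np.int64(197), np.int64(117))), (112, (np.int64(237), np.int64(196), np.int64(116))), (115, (np.int64(238), np.int64(198), np.int64(119))), (118, (np.int64(237), np.int64(197), np.int64(118))), (121, (np.int64(23
[... 192 characters left out ...]
))), (288, (np.int64(173), np.int64(131), np.int64(76))), (291, (np.int64(173), np.int64(132), np.int64(76))), (294, (np.int64(172), np.int64(131), np.int64(75))), (297, (np.int64(176), np.int64(136), np.int64(79))), (300, (np.int64(176), np.int64(136), np.int64(78))), (303, (np.int64(176), np.int64(134), np.int64(80))), (306, (np.int64(183), np.int64(162), np.int64(126))), (309, (np.int64(227), np.int64(226), np.int64(205))), (312, (np.int64(227), np.int64(224), np.int64(204))), (315, (np.int64(225), np.int64(222), np.int64(202))), (318, (np.int64(226), np.int64(224), np.int64(204))), (321, (np.int64(227), np.int64(224), np.int64(204))), (324, (np.int64(226), np.int64(223), np.int64(203)))]
```

```bash
python3 -m crank '[{"tx":-0.003,"ty":0,"tz":-0.005,"spin":0,"fingers":0},{"tx":-0.005,"ty":0,"tz":-0.011,"spin":0,"fingers":0},{"tx":-0.005,"ty":0,"tz":-0.011,"spin":0,"fingers":0},{"tx":-0.003,"ty":0,"tz":-0.025,"spin":0,"fingers":0},{"tx":-0.003,"ty":0,"tz":-0.045,"spin":0,"fingers":0},{"tx":-0.023,"ty":0,"tz":-0.055,"spin":0,"fingers":0},{"tx":-0.053,"ty":0,"tz":-0.055,"spin":0,"fingers":0},{"tx":-0.083,"ty":0,"tz":-0.055,"spin":0,"fingers":0},{"tx":-0.083,"ty":0,"tz":-0.055,"spin":0,"fingers":0},{"tx":-0.083,"ty":0,"tz":-0.055,"spin":0,"fingers":0}]'
python3 - <<'E'
from h import *
d=ctrl.snapshot("wrist")
g=d["img"].astype(int);c=g[:,317];w=np.where(c[:,0]-c[:,2]>60)[0];print(w.min(),w.max(),tilt(d,w.min(),w.max()))
s=ctrl.snapshot("side");cv2.imwrite("pics/s1.png",cv2.resize(np.ascontiguousarray(s["img"][110:210,260:400,::-1]),(784,560),interpolation=cv2.INTER_CUBIC))
E
```

```text
t: 4.58
tcp_pos: [0.3831, -0.1963, 0.1925]
ee_rot: [-0.0, 0.998, -0.057, -0.0]
force: [0.3, -0.6, -2.0]
opening: 0.0126
gripper_force: 65.9
95 305 (np.float64(26.170979520212846), np.float64(-0.011256754264927615), array([0., 0.]))
```

View pics/s1.png

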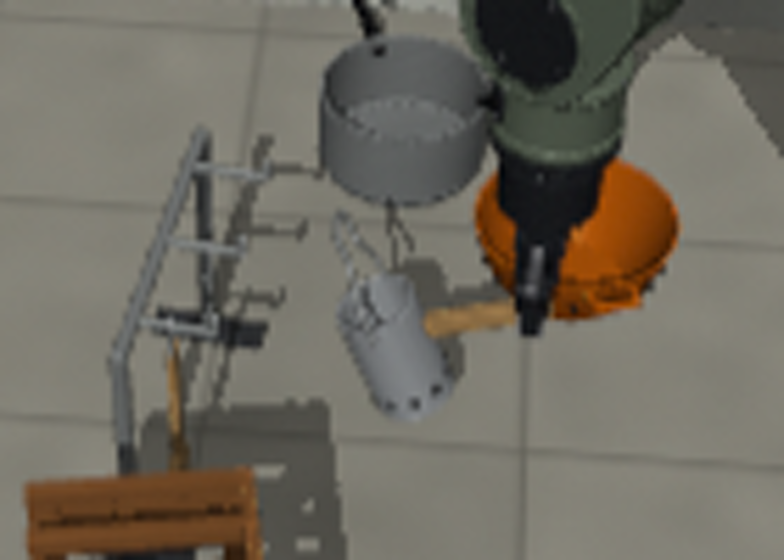

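The can is off the hook, nose down, with the bail peak at about crop (342,215), that is pixel (321,148).

Run:
```python
from h import *
from scipy.spatial.transform import Rotation as Ro
s=ctrl.state();d=ctrl.snapshot("side");q=s["ee_rot"];R=Ro.from_quat([q[1],q[2],q[3],q[0]])
for th in range(8,36,3):
    a=np.radians(th);dx=.1213;z=.12
    P=R.apply([dx*np.cos(a)+z*np.sin(a),0,-.0187+dx*np.sin(a)-z*np.cos(a)])+s["tcp_pos"]
    c=d["R"]@P+d["t"];u=c[:2]/c[2];print(th,P,u*d["fx"]+[d["cx"],d["cy"]])
# cupboard frame plan
a=.178;X=np.array([np.cos(a),np.sin(a)]);O=np.array([.5463,.1853])
print("hook nominal",O+.08*X)
```

```text
8 [ 0.52059697 -0.21183589  0.31290658] [324.06593562 141.95283508]
11 [ 0.5257123  -0.21241477  0.30560612] [322.79801051 143.13231443]
14 [ 0.530441   -0.21294972  0.29804623] [321.63030527 144.36299431]
17 [ 0.53477008 -0.21343927  0.29024764] [320.56514165 145.64058397]
20 [ 0.5386877  -0.21388209  0.28223174] [319.60444944 146.96073602]
23 [ 0.54218311 -0.21427694  0.27402047] [318.74977487 148.3190667 ]
26 [ 0.54524673 -0.21462276  0.26563637] [318.00229086 149.71117515]
29 [ 0.54787016 -0.2149186   0.2571024 ] [317.36280884 151.13266142]
32 [ 0.55004622 -0.21516364  0.24844195] [316.83179191 152.57914318]
35 [ 0.55176893 -0.21535722  0.23967876] [316.40936902 154.04627119]
hook nominal [0.62503598 0.19946492]
```

```bash
python3 -m crank '[{"tx":-0.02,"ty":-0.035,"tz":0,"spin":-0.06,"fingers":0},{"tx":-0.03,"ty":-0.07,"tz":0,"spin":-0.12,"fingers":0},{"tx":-0.04,"ty":-0.105,"tz":0,"spin":-0.18,"fingers":0},{"tx":-0.045,"ty":-0.14,"tz":0,"spin":-0.24,"fingers":0},{"tx":-0.05,"ty":-0.175,"tz":0,"spin":-0.292,"fingers":0},{"tx":-0.051,"ty":-0.21,"tz":0,"spin":-0.292,"fingers":0},{"tx":-0.051,"ty":-0.245,"tz":0,"spin":-0.292,"fingers":0},{"tx":-0.051,"ty":-0.28,"tz":0.01,"spin":-0.292,"fingers":0},{"tx":-0.051,"ty":-0.315,"tz":0.03,"spin":-0.292,"fingers":0},{"tx":-0.051,"ty":-0.335,"tz":0.05,"spin":-0.292,"fingers":0},{"tx":-0.051,"ty":-0.3475,"tz":0.07,"spin":-0.292,"fingers":0},{"tx":-0.051,"ty":-0.3475,"tz":0.077,"spin":-0.292,"fingers":0},{"tx":-0.051,"ty":-0.3475,"tz":0.077,"spin":-0.292,"fingers":0}]'
python3 -m crank '[{"tx":0,"ty":0,"tz":0.002,"spin":0,"fingers":0},{"tx":0,"ty":0,"tz":0.004,"spin":0,"fingers":0}]'
python3 -m crank '[{"tx":0,"ty":0,"tz":0.002,"spin":0,"fingers":0},{"tx":0,"ty":0,"tz":0.004,"spin":0,"fingers":0}]'
```

```text
t: 5.82
tcp_pos: [0.3725, 0.1547, 0.1139]
ee_rot: [0.0, 0.996, 0.09, -0.001]
force: [-0.4, 0.2, -1.0]
opening: 0.0131
gripper_force: 65.9
t: 5.98
tcp_pos: [0.3734, 0.1541, 0.1119]
ee_rot: [-0.0, 0.996, 0.089, 0.0]
force: [0.1, 0.2, -1.7]
opening: 0.0132
gripper_force: 65.9
t: 6.15
tcp_pos: [0.3733, 0.1543, 0.1077]
ee_rot: [-0.0, 0.996, 0.089, 0.0]
force: [-0.4, -0.6, -2.9]
opening: 0.0131
gripper_force: 65.9
```

```bash
for i in 1; do python3 -m crank '[{"tx":0,"ty":0,"tz":0.0015,"spin":0,"fingers":0},{"tx":0,"ty":0,"tz":0.003,"spin":0,"fingers":0}]';  python3 -m crank '[{"tx":0,"ty":0,"tz":0.001,"spin":0,"fingers":0},{"tx":0,"ty":0,"tz":0.002,"spin":0,"fingers":0}]'; done | egrep "tcp|force:"
```

```text
tcp_pos: [0.3731, 0.1545, 0.1044]
force: [-2.4, -0.6, 3.8]
gripper_force: 66.4
tcp_pos: [0.3724, 0.1544, 0.1025]
force: [-9.2, -1.7, 16.3]
gripper_force: 68.0
```

```bash
python3 -m crank '[{"tx":0,"ty":0,"tz":0.001,"spin":0,"fingers":0},{"tx":0,"ty":0,"tz":0.002,"spin":0,"fingers":0}]' | egrep "tcp|force:"
```

```text
tcp_pos: [0.3723, 0.1544, 0.1006]
force: [-7.5, -1.7, 13.7]
gripper_force: 67.8
```

```bash
for i in 1; do python3 -m crank '[{"tx":0,"ty":0,"tz":0.0,"spin":0,"fingers":0.012},{"tx":0,"ty":0,"tz":0,"spin":0,"fingers":0.012}]'; python3 -m crank '[{"tx":0,"ty":0,"tz":0.0,"spin":0,"fingers":0.0135},{"tx":0,"ty":0,"tz":0,"spin":0,"fingers":0.0135}]'; done
```

```text
t: 6.82
tcp_pos: [0.3726, 0.1545, 0.1006]
ee_rot: [-0.0, 0.996, 0.089, -0.0]
force: [-5.0, -1.3, 11.9]
opening: 0.0127
gripper_force: 67.8
t: 6.98
tcp_pos: [0.3727, 0.1545, 0.1005]
ee_rot: [-0.0, 0.996, 0.089, -0.0]
force: [-4.3, -1.3, 6.7]
opening: 0.0133
gripper_force: 25.2
```

```bash
for i in 1; do python3 -m crank '[{"tx":0,"ty":0,"tz":0.0,"spin":0,"fingers":0.0138},{"tx":0,"ty":0,"tz":0,"spin":0,"fingers":0.0138}]'; python3 -m crank '[{"tx":0,"ty":0,"tz":-0.0,"spin":0,"fingers":0.014},{"tx":0,"ty":0,"tz":0,"spin":0,"fingers":0.014}]'; done
```

```text
t: 7.15
tcp_pos: [0.3728, 0.1546, 0.1004]
ee_rot: [-0.0, 0.996, 0.089, -0.0]
force: [-3.5, -1.4, 3.4]
opening: 0.0137
gripper_force: 10.2
t: 7.32
tcp_pos: [0.3732, 0.1547, 0.1003]
ee_rot: [-0.0, 0.996, 0.089, 0.0]
force: [-0.3, 0.9, -0.7]
opening: 0.014
gripper_force: 0.3
```

```bash
python3 -m crank '[{"tx":0,"ty":0,"tz":0.0,"spin":0,"fingers":0.0138},{"tx":0,"ty":0,"tz":-0.002,"spin":0,"fingers":0.0138},{"tx":0,"ty":0,"tz":-0.004,"spin":0,"fingers":0.0138},{"tx":0,"ty":0,"tz":-0.006,"spin":0,"fingers":0.0138},{"tx":0,"ty":0,"tz":-0.0085,"spin":0,"fingers":0.0138},{"tx":0,"ty":0,"tz":-0.0085,"spin":0,"fingers":0.0138},{"tx":0,"ty":0,"tz":-0.0085,"spin":0,"fingers":0.0138}]'
cat > m.py <<'E'
from h import *
d=ctrl.snapshot("wrist");g=d["img"].astype(int);c=g[:,317];w=np.where(c[:,0]-c[:,2]>60)[0];print(w.min(),w.max(),tilt(d,w.min(),w.max()))
E
python3 m.py
```

```text
t: 7.9
tcp_pos: [0.373, 0.1546, 0.109]
ee_rot: [-0.0, 0.996, 0.089, 0.0]
force: [-1.0, -0.7, 1.0]
opening: 0.0136
gripper_force: 5.7
98 306 (np.float64(27.67587450057762), np.float64(-0.010491601565805399), array([-1.42108547e-14,  0.00000000e+00]))
```

```bash
python3 -m crank '[{"tx":0,"ty":0,"tz":0,"spin":0,"fingers":0},{"tx":0,"ty":0,"tz":0,"spin":0,"fingers":0},{"tx":0,"ty":0,"tz":-0.012,"spin":0,"fingers":0},{"tx":0,"ty":0,"tz":-0.024,"spin":0,"fingers":0},{"tx":0.008,"ty":0,"tz":-0.024,"spin":0,"fingers":0},{"tx":0.016,"ty":0,"tz":-0.024,"spin":0,"fingers":0},{"tx":0.022,"ty":0,"tz":-0.024,"spin":0,"fingers":0},{"tx":0.022,"ty":0,"tz":-0.024,"spin":0,"fingers":0}]'; python3 m.py;python3 -m crank '[{"tx":0.003,"ty":0,"tz":0,"spin":0,"fingers":0},{"tx":0.006,"ty":0,"tz":0,"spin":0,"fingers":0},{"tx":0.009,"ty":0,"tz":0,"spin":0,"fingers":0},{"tx":0.012,"ty":0,"tz":0,"spin":0,"fingers":0}]'|egrep "tcp|force"
```

```text
t: 8.62
tcp_pos: [0.3955, 0.1587, 0.1326]
ee_rot: [-0.0, 0.996, 0.089, 0.0]
force: [-0.3, 0.5, -1.5]
opening: 0.0132
gripper_force: 58.6
99 306 (np.float64(28.311388243057568), np.float64(-0.010415881306228995), array([0., 0.]))
tcp_pos: [0.4067, 0.1607, 0.1328]
force: [0.2, -0.1, -2.1]
gripper_force: 58.6
```

```bash
python3 -m crank '[{"tx":0.003,"ty":0,"tz":0,"spin":0,"fingers":0},{"tx":0.006,"ty":0,"tz":0,"spin":0,"fingers":0},{"tx":0.009,"ty":0,"tz":0,"spin":0,"fingers":0},{"tx":0.012,"ty":0,"tz":0,"spin":0,"fingers":0},{"tx":0.014,"ty":0,"tz":0,"spin":0,"fingers":0}]'|egrep "tcp|force"
```

```text
tcp_pos: [0.4206, 0.1632, 0.1328]
force: [-0.3, 0.7, -1.6]
gripper_force: 58.6
```

```bash
python3 -m crank '[{"tx":0,"ty":0,"tz":-0.004,"spin":0,"fingers":0},{"tx":0,"ty":0,"tz":-0.008,"spin":0,"fingers":0},{"tx":0,"ty":0,"tz":-0.012,"spin":0,"fingers":0},{"tx":0,"ty":0,"tz":-0.016,"spin":0,"fingers":0}]'|egrep "tcp|force"
python3 -m crank '[{"tx":0,"ty":0,"tz":-0.003,"spin":0,"fingers":0},{"tx":0,"ty":0,"tz":-0.006,"spin":0,"fingers":0},{"tx":0,"ty":0,"tz":-0.009,"spin":0,"fingers":0},{"tx":0,"ty":0,"tz":-0.012,"spin":0,"fingers":0}]'|egrep "tcp|force"
```

```text
tcp_pos: [0.4202, 0.1631, 0.1494]
force: [0.6, 0.1, -1.7]
gripper_force: 58.6
tcp_pos: [0.4202, 0.1632, 0.1611]
force: [-0.2, 0.5, -1.2]
gripper_force: 58.6
```

```bash
python3 -m crank '[{"tx":0,"ty":0,"tz":-0.002,"spin":0,"fingers":0},{"tx":0,"ty":0,"tz":-0.004,"spin":0,"fingers":0},{"tx":0,"ty":0,"tz":-0.006,"spin":0,"fingers":0}]'|egrep "tcp|force"
python3 -m crank '[{"tx":0.002,"ty":0,"tz":0,"spin":0,"fingers":0},{"tx":0.004,"ty":0,"tz":0,"spin":0,"fingers":0},{"tx":0.006,"ty":0,"tz":0,"spin":0,"fingers":0}]'|egrep "tcp|force"
```

```text
tcp_pos: [0.4202, 0.1632, 0.167]
force: [0.1, 0.8, -1.2]
gripper_force: 58.6
tcp_pos: [0.4264, 0.1643, 0.1668]
force: [-0.2, 0.3, -0.8]
gripper_force: 58.6
```

Run:
```python
from h import *
d=ctrl.snapshot("top")
cv2.imwrite("pics/t2.png",cv2.resize(np.ascontiguousarray(d["img"][130:205,240:330,::-1]),(720,600),interpolation=cv2.INTER_CUBIC))
a=.178;X=np.array([np.cos(a),np.sin(a)]);Y=np.array([-X[1],X[0]]);O=np.array([.5463,.1853])
for n,x,y,z in[("prongfront",197,150,.23),("plate front",192,134,.24),("plate back",187,119,.24),("FL",58,227,.267),("FR",350,180,.267)]:
    p=fixed(d,(x/3.3+210-.35,y/3.3+125-.35),z)[:2]-O;print(n,p@X,p@Y)
```

```text
prongfront 0.061165376743435904 -0.00014687424696876525
plate front 0.07729318069347452 0.0013923192257985894
plate back 0.09366388819263295 0.004121781493119373
FL 0.0007504100628788269 0.14868971570234843
FR 0.0011556982160784521 -0.15415552184987807
```

View pics/t2.png

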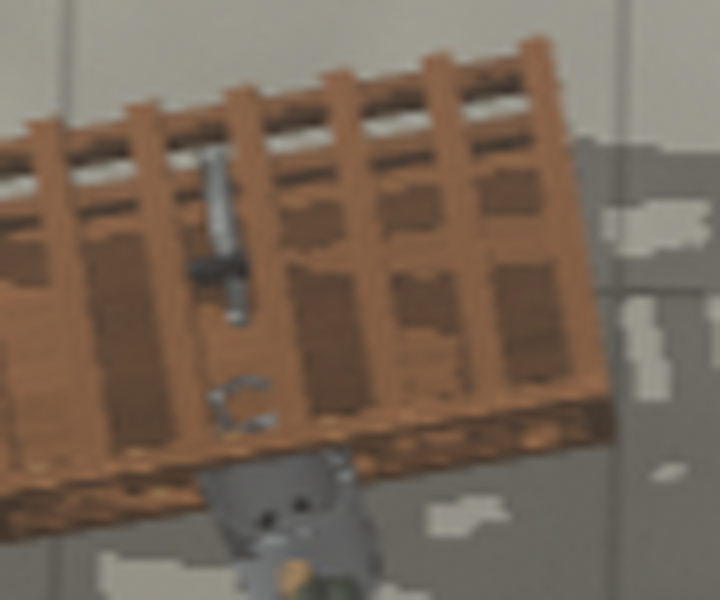

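The view shows through the slats: bail peak at (245,382), prong front at (237,322), stop plate around (218,268). This allows a direct relative measurement.

Run:
```python
from h import *
d=ctrl.snapshot("top")
a=.178;X=np.array([np.cos(a),np.sin(a)]);Y=np.array([-X[1],X[0]]);O=np.array([.5463,.1853])
for n,x,y,z in[("peak",245,382,.247),("bailL",213,390,.24),("bailR",272,380,.24),("prongfront",237,323,.230),("plate frontedge low",220,284,.215),("plate top front",218,272,.247),("plate top back",218,257,.247)]:
    p=fixed(d,(x/8+240-.44,y/8+130-.44),z)[:2]-O;print(n,p@X,p@Y)
s=ctrl.state();p=s["tcp_pos"][:2]-O;print(p@X,p@Y)
```

```text
peak 0.034055945998015244 -0.0009037119134206456
bailL 0.03359212795333241 0.013958780438984238
bailR 0.033846252867170766 -0.011794741126450342
prongfront 0.061837256109774426 0.00031684076396627727
plate frontedge low 0.08186095792091438 0.006568272111833606
plate top front 0.08265107367517155 0.003221764515741542
plate top back 0.08903479149788267 0.002224243854499996
-0.12168237087677304 0.0005025513274793699
```

```bash
python3 -m crank '[{"tx":0.003,"ty":0,"tz":0,"spin":0,"fingers":0},{"tx":0.006,"ty":0,"tz":0,"spin":0,"fingers":0},{"tx":0.009,"ty":0,"tz":0,"spin":0,"fingers":0},{"tx":0.012,"ty":0,"tz":0,"spin":0,"fingers":0},{"tx":0.015,"ty":0,"tz":0,"spin":0,"fingers":0},{"tx":0.018,"ty":0,"tz":0,"spin":0,"fingers":0},{"tx":0.021,"ty":0,"tz":0,"spin":0,"fingers":0}]'|egrep "tcp|force"
python3 -m crank '[{"tx":0.002,"ty":0,"tz":0,"spin":0,"fingers":0},{"tx":0.004,"ty":0,"tz":0,"spin":0,"fingers":0}]'|egrep "tcp|force"
```

```text
tcp_pos: [0.4471, 0.168, 0.1668]
force: [-1.5, -0.8, -1.4]
gripper_force: 58.6
tcp_pos: [0.4509, 0.1687, 0.1668]
force: [-0.2, -0.3, -2.0]
gripper_force: 58.6
```

```bash
python3 -m crank '[{"tx":0.001,"ty":0,"tz":0,"spin":0,"fingers":0},{"tx":0.002,"ty":0,"tz":0,"spin":0,"fingers":0},{"tx":0.003,"ty":0,"tz":0,"spin":0,"fingers":0}]'|egrep "tcp|force"
```

```text
tcp_pos: [0.4537, 0.1692, 0.1668]
force: [-0.0, -0.3, -1.2]
gripper_force: 58.6
```

```bash
python3 -m crank '[{"tx":0.001,"ty":0,"tz":0,"spin":0,"fingers":0},{"tx":0.002,"ty":0,"tz":0,"spin":0,"fingers":0},{"tx":0.003,"ty":0,"tz":0,"spin":0,"fingers":0},{"tx":0.004,"ty":0,"tz":0,"spin":0,"fingers":0}]'|egrep "tcp|force"
```

```text
tcp_pos: [0.4577, 0.1699, 0.1668]
force: [0.4, -0.4, -1.4]
gripper_force: 58.6
```

```bash
python3 -m crank '[{"tx":0.001,"ty":0,"tz":0,"spin":0,"fingers":0},{"tx":0.002,"ty":0,"tz":0,"spin":0,"fingers":0},{"tx":0.003,"ty":0,"tz":0,"spin":0,"fingers":0},{"tx":0.004,"ty":0,"tz":0,"spin":0,"fingers":0}]'|egrep "tcp|force"
```

```text
tcp_pos: [0.4617, 0.1706, 0.1668]
force: [-0.2, 0.2, -2.0]
gripper_force: 58.6
```

```bash
python3 -m crank '[{"tx":0.001,"ty":0,"tz":0,"spin":0,"fingers":0},{"tx":0.002,"ty":0,"tz":0,"spin":0,"fingers":0},{"tx":0.003,"ty":0,"tz":0,"spin":0,"fingers":0}]'|egrep "tcp|force"
```

```text
tcp_pos: [0.4646, 0.1712, 0.1668]
force: [0.1, 0.0, -2.3]
gripper_force: 58.6
```

```bash
python3 -m crank '[{"tx":0.001,"ty":0,"tz":0,"spin":0,"fingers":0},{"tx":0.002,"ty":0,"tz":0,"spin":0,"fingers":0},{"tx":0.003,"ty":0,"tz":0,"spin":0,"fingers":0},{"tx":0.003,"ty":0,"tz":0,"spin":0,"fingers":0}]'|egrep "tcp|force"
```

```text
tcp_pos: [0.4677, 0.1717, 0.1668]
force: [0.4, -0.1, -2.1]
gripper_force: 58.6
```

```bash
python3 -m crank '[{"tx":0,"ty":0,"tz":0.001,"spin":0,"fingers":0},{"tx":0,"ty":0,"tz":0.002,"spin":0,"fingers":0},{"tx":0,"ty":0,"tz":0.003,"spin":0,"fingers":0},{"tx":0,"ty":0,"tz":0.004,"spin":0,"fingers":0}]'|egrep "tcp|force"
```

```text
tcp_pos: [0.4674, 0.1717, 0.1627]
force: [-0.4, 0.4, -0.8]
gripper_force: 58.6
```

```bash
python3 -m crank '[{"tx":0,"ty":0,"tz":0.001,"spin":0,"fingers":0},{"tx":0,"ty":0,"tz":0.002,"spin":0,"fingers":0},{"tx":0,"ty":0,"tz":0.003,"spin":0,"fingers":0}]'|egrep "tcp|force"
```

```text
tcp_pos: [0.4675, 0.1717, 0.1597]
force: [-0.3, -0.7, -1.7]
gripper_force: 58.6
```

```bash
python3 -m crank '[{"tx":0,"ty":0,"tz":0.001,"spin":0,"fingers":0},{"tx":0,"ty":0,"tz":0.002,"spin":0,"fingers":0}]'|egrep "tcp|force"
```

```text
tcp_pos: [0.4675, 0.1717, 0.1577]
force: [-0.5, -0.1, -2.8]
gripper_force: 58.6
```

```bash
python3 -m crank '[{"tx":0,"ty":0,"tz":0,"spin":0,"fingers":0.0133},{"tx":0,"ty":0,"tz":0,"spin":0,"fingers":0.0133}]'; python3 m.py; python3 -m crank '[{"tx":0.001,"ty":0,"tz":0,"spin":0,"fingers":0.0133},{"tx":0.002,"ty":0,"tz":0,"spin":0,"fingers":0.0133},{"tx":0.003,"ty":0,"tz":0,"spin":0,"fingers":0.0133}]'|egrep "tcp|force"
```

```text
t: 13.85
tcp_pos: [0.4675, 0.1717, 0.1578]
ee_rot: [-0.0, 0.996, 0.089, -0.0]
force: [-0.3, -0.3, -1.8]
opening: 0.0137
gripper_force: 34.1
0 306 (np.float64(-24.831284759348872), np.float64(-0.03197122716573647), array([  5.62290652, -24.70282928]))
tcp_pos: [0.4706, 0.1722, 0.1578]
force: [-0.1, 1.0, -1.5]
gripper_force: 34.1
```

```bash
python3 -m crank '[{"tx":0.001,"ty":0,"tz":0,"spin":0,"fingers":0.0133},{"tx":0.002,"ty":0,"tz":0,"spin":0,"fingers":0.0133}]'|egrep "tcp|force"
```

```text
tcp_pos: [0.4726, 0.1726, 0.1578]
force: [0.4, 0.1, -2.1]
gripper_force: 34.1
```

```bash
python3 -m crank '[{"tx":0.001,"ty":0,"tz":0,"spin":0,"fingers":0.0133},{"tx":0.002,"ty":0,"tz":0,"spin":0,"fingers":0.0133}]'|egrep "tcp|force"; python3 m.py
```

```text
tcp_pos: [0.4734, 0.1728, 0.1575]
force: [-9.1, -1.1, -3.8]
gripper_force: 34.0
0 306 (np.float64(-24.829885227486244), np.float64(-0.03197072037590437), array([  5.62374107, -24.70579889]))
```

```bash
python3 -m crank '[{"tx":-0.001,"ty":0,"tz":0,"spin":0,"fingers":0.0136},{"tx":-0.001,"ty":0,"tz":0,"spin":0,"fingers":0.0138}]'; sed -i 's/c=g\[:,317\];/c=g[:,317];c[:70]=0;/' m.py; python3 m.py
```

```text
t: 14.7
tcp_pos: [0.4731, 0.1727, 0.1577]
ee_rot: [-0.0, 0.996, 0.089, -0.0]
force: [-3.6, -0.1, -2.1]
opening: 0.0139
gripper_force: 9.5
70 306 (np.float64(3.8203375264225548), np.float64(-0.012222796150139277), array([ 2.41584530e-12, -2.27373675e-13]))
```

```bash
cat > m.py <<'E'
from h import *
d=ctrl.snapshot("wrist");g=d["img"].astype(int);c=g[:,317];ok=c[:,0]-c[:,2]>60;i=200
while ok[i] and c[i].sum()>350:i-=1
j=np.where(ok)[0].max();print(i+1,j,tilt(d,i+1,j),[tuple(map(int,c[k])) for k in range(i-6,i+6,3)])
E
python3 m.py; python3 -m crank '[{"tx":0.0006,"ty":0,"tz":0.0015,"spin":0,"fingers":0.0138},{"tx":0.0012,"ty":0,"tz":0.003,"spin":0,"fingers":0.0138}]'; python3 m.py
```

```text
106 306 (np.float64(32.63156042587942), np.float64(-0.009854593822633545), array([ 1.89857019e-11, -8.52651283e-12])) [(89, 57, 31), (79, 49, 26), (80, 50, 25), (249, 224, 139)]
t: 14.97
tcp_pos: [0.4744, 0.1729, 0.1547]
ee_rot: [-0.0, 0.996, 0.089, -0.0]
force: [-4.6, -0.6, -1.8]
opening: 0.0139
gripper_force: 9.6
111 306 (np.float64(35.609655421519065), np.float64(-0.00942358238542131), array([-1.42108547e-14,  0.00000000e+00])) [(101, 63, 31), (85, 50, 25), (77, 46, 23), (249, 221, 135)]
```

Run:
```python
from h import *
d=ctrl.snapshot("wrist");g=d["img"].astype(int);c=g[:,317]
print([(i,*map(int,c[i])) for i in range(50,116,2)])
```

```text
[(50, 209, 132, 63), (52, 210, 132, 66), (54, 207, 132, 62), (56, 209, 131, 63), (58, 212, 134, 68), (60, 211, 132, 64), (62, 211, 131, 65), (64, 212, 134, 68), (66, 212, 132, 67), (68, 213, 134, 68), (70, 212, 133, 69), (72, 213, 136, 68), (74, 213, 134, 66), (76, 212, 132, 65), (78, 212, 134, 66), (80, 214, 133, 65), (82, 215, 134, 66), (84, 214, 134, 66), (86, 216, 135, 67), (88, 216, 135, 67), (90, 215, 136, 68), (92, 216, 138, 66), (94, 216, 136, 66), (96, 214, 135, 67), (98, 200, 123, 60), (100, 184, 116, 55), (102, 170, 104, 51), (104, 138, 84, 40), (106, 93, 56, 28), (108, 86, 51, 27), (110, 77, 47, 25), (112, 237, 197, 117), (114, 248, 221, 138)]
```

```bash
python3 -m crank '[{"tx":0.0006,"ty":0,"tz":0.0014,"spin":0,"fingers":0.0138},{"tx":0.0012,"ty":0,"tz":0.0027,"spin":0,"fingers":0.0138},{"tx":0.0018,"ty":0,"tz":0.004,"spin":0,"fingers":0.0138},{"tx":0.0023,"ty":0,"tz":0.0054,"spin":0,"fingers":0.0138}]'
```

```text
t: 15.4
tcp_pos: [0.4769, 0.1734, 0.1494]
ee_rot: [-0.0, 0.996, 0.089, 0.0]
force: [-4.0, -0.5, -1.8]
opening: 0.0138
gripper_force: 9.5
```

```bash
python3 -m crank '[{"tx":0.0006,"ty":0,"tz":0.0014,"spin":0,"fingers":0.0138},{"tx":0.0012,"ty":0,"tz":0.0027,"spin":0,"fingers":0.0138},{"tx":0.0018,"ty":0,"tz":0.004,"spin":0,"fingers":0.0138},{"tx":0.0025,"ty":0,"tz":0.0054,"spin":0,"fingers":0.0138}]'
```

```text
t: 15.73
tcp_pos: [0.4795, 0.1739, 0.144]
ee_rot: [-0.0, 0.996, 0.089, 0.0]
force: [-2.6, -0.6, -1.0]
opening: 0.0138
gripper_force: 9.4
```

```bash
python3 -m crank '[{"tx":0.0007,"ty":0,"tz":0.0013,"spin":0,"fingers":0.0138},{"tx":0.0014,"ty":0,"tz":0.0026,"spin":0,"fingers":0.0138},{"tx":0.0021,"ty":0,"tz":0.004,"spin":0,"fingers":0.0138},{"tx":0.0027,"ty":0,"tz":0.0053,"spin":0,"fingers":0.0138}]'|egrep "tcp|force"
```

```text
tcp_pos: [0.4822, 0.1743, 0.1386]
force: [-2.0, -0.6, -1.0]
gripper_force: 9.3
```

```bash
python3 -m crank '[{"tx":0.0007,"ty":0,"tz":0.0013,"spin":0,"fingers":0.0138},{"tx":0.0014,"ty":0,"tz":0.0026,"spin":0,"fingers":0.0138},{"tx":0.0021,"ty":0,"tz":0.004,"spin":0,"fingers":0.0138},{"tx":0.0029,"ty":0,"tz":0.0052,"spin":0,"fingers":0.0138}]'|egrep "tcp|force"
```

```text
tcp_pos: [0.4849, 0.1748, 0.1334]
force: [-1.4, 0.5, -0.4]
gripper_force: 9.2
```

```bash
python3 -m crank '[{"tx":0.0008,"ty":0,"tz":0.0013,"spin":0,"fingers":0.0138},{"tx":0.0016,"ty":0,"tz":0.0026,"spin":0,"fingers":0.0138},{"tx":0.0023,"ty":0,"tz":0.0038,"spin":0,"fingers":0.0138},{"tx":0.003,"ty":0,"tz":0.0051,"spin":0,"fingers":0.0138}]'|egrep "tcp|force"
```

```text
tcp_pos: [0.4879, 0.1754, 0.1283]
force: [-1.8, -0.3, -1.4]
gripper_force: 9.2
```

```bash
python3 -m crank '[{"tx":0.0008,"ty":0,"tz":0.0013,"spin":0,"fingers":0.0138},{"tx":0.0016,"ty":0,"tz":0.0026,"spin":0,"fingers":0.0138},{"tx":0.0024,"ty":0,"tz":0.0038,"spin":0,"fingers":0.0138},{"tx":0.0032,"ty":0,"tz":0.005,"spin":0,"fingers":0.0138}]'|egrep "tcp|force"
```

```text
tcp_pos: [0.491, 0.1759, 0.1233]
force: [-1.6, 0.1, -1.6]
gripper_force: 9.1
```

```bash
python3 -m crank '[{"tx":0.0012,"ty":0,"tz":0.0017,"spin":0,"fingers":0.0138},{"tx":0.0025,"ty":0,"tz":0.0035,"spin":0,"fingers":0.0138},{"tx":0.0039,"ty":0,"tz":0.0053,"spin":0,"fingers":0.0138},{"tx":0.0052,"ty":0,"tz":0.0072,"spin":0,"fingers":0.0138}]'|egrep "tcp|force"
```

```text
tcp_pos: [0.4962, 0.1769, 0.116]
force: [-1.7, 0.6, -0.1]
gripper_force: 9.1
```

```bash
python3 -m crank '[{"tx":0,"ty":0,"tz":0,"spin":0,"fingers":0.0133},{"tx":-0.002,"ty":0,"tz":0,"spin":0,"fingers":0.0133},{"tx":-0.004,"ty":0,"tz":0,"spin":0,"fingers":0.0133},{"tx":-0.005,"ty":0,"tz":0,"spin":0,"fingers":0.0133},{"tx":-0.005,"ty":0,"tz":0.001,"spin":0,"fingers":0.0133},{"tx":-0.005,"ty":0,"tz":0.002,"spin":0,"fingers":0.0133},{"tx":-0.005,"ty":0,"tz":0.003,"spin":0,"fingers":0.0133}]'|egrep "tcp|force"
```

```text
tcp_pos: [0.4912, 0.176, 0.1132]
force: [0.3, 0.5, -2.1]
gripper_force: 17.9
```

```bash
python3 -m crank '[{"tx":0,"ty":0,"tz":0.001,"spin":0,"fingers":0.0135},{"tx":0,"ty":0,"tz":0.002,"spin":0,"fingers":0.0135},{"tx":0,"ty":0,"tz":0.003,"spin":0,"fingers":0.0135},{"tx":0,"ty":0,"tz":0.003,"spin":0,"fingers":0.0135}]'|egrep "tcp|force"
```

```text
tcp_pos: [0.491, 0.176, 0.11]
force: [-1.0, -0.0, -0.5]
gripper_force: 17.9
```

```bash
python3 -m crank '[{"tx":0,"ty":0,"tz":0.001,"spin":0,"fingers":0.0137},{"tx":0,"ty":0,"tz":0.002,"spin":0,"fingers":0.0137},{"tx":0,"ty":0,"tz":0.002,"spin":0,"fingers":0.0137}]'|egrep "tcp|force"
```

```text
tcp_pos: [0.491, 0.1759, 0.108]
force: [-0.9, 0.2, -1.4]
gripper_force: 13.6
```

```bash
python3 -m crank '[{"tx":0,"ty":0,"tz":0.001,"spin":0,"fingers":0.0137},{"tx":0,"ty":0,"tz":0.002,"spin":0,"fingers":0.0137},{"tx":0,"ty":0,"tz":0.002,"spin":0,"fingers":0.0137}]'|egrep "tcp|force"
```

```text
tcp_pos: [0.4912, 0.176, 0.1061]
force: [-0.2, 0.5, 0.3]
gripper_force: 13.8
```

```bash
python3 -m crank '[{"tx":0,"ty":0,"tz":0.001,"spin":0,"fingers":0.0137},{"tx":0,"ty":0,"tz":0.002,"spin":0,"fingers":0.0137},{"tx":0,"ty":0,"tz":0.002,"spin":0,"fingers":0.0137}]'|egrep "tcp|force"
```

```text
tcp_pos: [0.4913, 0.1761, 0.1042]
force: [0.8, 0.3, 1.2]
gripper_force: 14.1
```

```bash
python3 -m crank '[{"tx":0,"ty":0,"tz":0.001,"spin":0,"fingers":0.0137},{"tx":0,"ty":0,"tz":0.002,"spin":0,"fingers":0.0137},{"tx":0,"ty":0,"tz":0.002,"spin":0,"fingers":0.0137}]'|egrep "tcp|force"
```

```text
tcp_pos: [0.4913, 0.176, 0.1022]
force: [1.8, 1.1, 0.9]
gripper_force: 14.2
```

```bash
python3 -m crank '[{"tx":0.001,"ty":0,"tz":0,"spin":0,"fingers":0.0138},{"tx":0.002,"ty":0,"tz":0,"spin":0,"fingers":0.0138},{"tx":0.003,"ty":0,"tz":0.001,"spin":0,"fingers":0.0138},{"tx":0.004,"ty":0,"tz":0.002,"spin":0,"fingers":0.0138},{"tx":0.005,"ty":0,"tz":0.003,"spin":0,"fingers":0.0138},{"tx":0.005,"ty":0,"tz":0.003,"spin":0,"fingers":0.0138}]'|egrep "tcp|force"
```

```text
tcp_pos: [0.496, 0.1768, 0.0989]
force: [-1.1, 0.6, -0.7]
gripper_force: 9.6
```

Run:
```python
from h import *
d=ctrl.snapshot("top");e=ctrl.snapshot("side")
A=cv2.resize(np.ascontiguousarray(d["img"][130:205,240:320,::-1]),(400,375),interpolation=cv2.INTER_CUBIC)
B=cv2.resize(np.ascontiguousarray(e["img"][175:250,255:335,::-1]),(400,375),interpolation=cv2.INTER_CUBIC)
cv2.imwrite("pics/f.png",np.hstack([A,B]))
```

```text
(no output)
```

View pics/f.png

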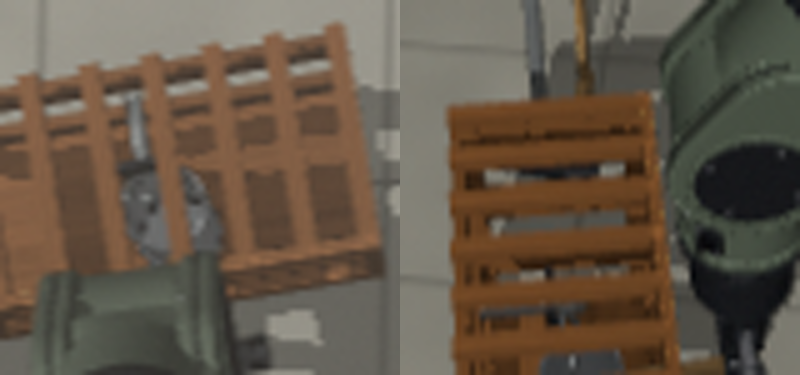

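Left (top view): the can is inside, under the hook, its rim centred near (170,210); the right (side view) shows only the rim through the slats. Next I'll settle it more upright.

```bash
python3 -m crank '[{"tx":0.001,"ty":0,"tz":0.001,"spin":0,"fingers":0.0138},{"tx":0.0015,"ty":0,"tz":0.002,"spin":0,"fingers":0.0138},{"tx":0.002,"ty":0,"tz":0.003,"spin":0,"fingers":0.0138},{"tx":0.002,"ty":0,"tz":0.004,"spin":0,"fingers":0.0138}]'|egrep "tcp|force"
```

```text
tcp_pos: [0.4985, 0.1773, 0.0953]
force: [2.5, 0.5, 2.0]
gripper_force: 9.8
```

```bash
python3 -m crank '[{"tx":0.0,"ty":0,"tz":0.001,"spin":0,"fingers":0.0138},{"tx":0.001,"ty":0,"tz":0.002,"spin":0,"fingers":0.0138},{"tx":0.001,"ty":0,"tz":0.003,"spin":0,"fingers":0.0138},{"tx":0.001,"ty":0,"tz":0.003,"spin":0,"fingers":0.0138},{"tx":0.001,"ty":0,"tz":0.003,"spin":0,"fingers":0.0138}]'|egrep "tcp|force"
```

```text
tcp_pos: [0.4991, 0.1774, 0.0922]
force: [2.0, 1.6, 2.1]
gripper_force: 9.9
```

```bash
python3 -m crank '[{"tx":0.0,"ty":0,"tz":0,"spin":0,"fingers":0.0139},{"tx":0,"ty":0,"tz":0,"spin":0,"fingers":0.0139},{"tx":0,"ty":0,"tz":0,"spin":0,"fingers":0.0141},{"tx":0,"ty":0,"tz":0,"spin":0,"fingers":0.0143},{"tx":0,"ty":0,"tz":0,"spin":0,"fingers":0.0146},{"tx":0,"ty":0,"tz":0,"spin":0,"fingers":0.015},{"tx":0,"ty":0,"tz":0,"spin":0,"fingers":0.017}]'
python3 -m crank '[{"tx":0.0,"ty":0,"tz":0,"spin":0,"fingers":0.025},{"tx":0,"ty":0,"tz":0,"spin":0,"fingers":0.035},{"tx":0,"ty":0,"tz":0,"spin":0,"fingers":0.04},{"tx":0,"ty":0,"tz":0,"spin":0,"fingers":0.04},{"tx":0,"ty":0,"tz":0,"spin":0,"fingers":0.04},{"tx":-0.01,"ty":0,"tz":0,"spin":0,"fingers":0.04},{"tx":-0.03,"ty":0,"tz":0,"spin":0,"fingers":0.04},{"tx":-0.06,"ty":0,"tz":0,"spin":0,"fingers":0.04},{"tx":-0.09,"ty":0,"tz":0,"spin":0,"fingers":0.04},{"tx":-0.09,"ty":0,"tz":0,"spin":0,"fingers":0.04},{"tx":-0.09,"ty":0,"tz":0,"spin":0,"fingers":0.04},{"tx":-0.09,"ty":0,"tz":0,"spin":0,"fingers":0.04},{"tx":-0.09,"ty":0,"tz":0,"spin":0,"fingers":0.04},{"tx":-0.09,"ty":0,"tz":0,"spin":0,"fingers":0.04}]'
```

```text
t: 21.25
tcp_pos: [0.4988, 0.1773, 0.0922]
ee_rot: [-0.0, 0.996, 0.089, -0.0]
force: [-0.2, 1.4, 0.2]
opening: 0.0169
gripper_force: 0.0
t: 22.42
tcp_pos: [0.411, 0.1615, 0.0922]
ee_rot: [-0.0, 0.996, 0.089, 0.0]
force: [-0.8, -0.2, -0.4]
opening: 0.0402
gripper_force: 0.0
```

```bash
python3 - <<'E'
from h import *
def f():
    s=ctrl.state();d=ctrl.snapshot("wrist");c=d["img"].astype(int);m=((c[:,:,0]>200)&(c[:,:,1]>170)&(c[:,:,2]<160)&(c[:,:,0]-c[:,:,2]>80));m[:, :250]=0;m[:,400:]=0
    y,x=np.where(m);print(s["t"],len(y),x.min(),x.max(),y.min(),y.max(), wrist(d,s,(x[y>y.max()-4].mean(),y.max()),.116))
f()
E
for i in 1 2; do python3 -m crank '[{"tx":0,"ty":0,"tz":0,"spin":0,"fingers":0.04},{"tx":0,"ty":0,"tz":0,"spin":0,"fingers":0.04},{"tx":0,"ty":0,"tz":0,"spin":0,"fingers":0.04},{"tx":0,"ty":0,"tz":0,"spin":0,"fingers":0.04},{"tx":0,"ty":0,"tz":0,"spin":0,"fingers":0.04},{"tx":0,"ty":0,"tz":0,"spin":0,"fingers":0.04},{"tx":0,"ty":0,"tz":0,"spin":0,"fingers":0.04},{"tx":0,"ty":0,"tz":0,"spin":0,"fingers":0.04},{"tx":0,"ty":0,"tz":0,"spin":0,"fingers":0.04},{"tx":0,"ty":0,"tz":0,"spin":0,"fingers":0.04},{"tx":0,"ty":0,"tz":0,"spin":0,"fingers":0.04},{"tx":0,"ty":0,"tz":0,"spin":0,"fingers":0.04}]'|grep ^t:
python3 - <<'E'
from h import *
P=[]
for k in range(5):
    d=ctrl.snapshot("wrist");P.append(d["img"].astype(int))
    if k==0:
        s=ctrl.state();c=P[0];m=((c[:,:,0]>200)&(c[:,:,1]>170)&(c[:,:,2]<160)&(c[:,:,0]-c[:,:,2]>80));m[:,:250]=0;m[:,400:]=0
        y,x=np.where(m);p=wrist(d,s,(x[y>y.max()-4].mean(),y.max()),.116);print(x.min(),x.max(),y.min(),y.max(),p,(p[:2]-[.5463,.1853])@np.array([[.984,-.177],[.177,.984]]))
print([int((abs(p-P[0]).max(2)>40).sum()) for p in P])
E
done
```

```text
22.4167 1235 299 327 54 100 [0.49072583 0.1770521  0.116     ]
t: 23.47
300 326 55 89 [0.49414936 0.17781195 0.116     ] [-0.05264161  0.00186242]
[0, 595, 1055, 1415, 1613]
t: 24.72
300 326 55 88 [0.49456311 0.17754639 0.116     ] [-0.05228149  0.00152787]
[0, 346, 565, 623, 604]
```

```bash
for i in 1 2 3 4 5; do python3 -m crank '[{"tx":0,"ty":0,"tz":0,"spin":0,"fingers":0.04},{"tx":0,"ty":0,"tz":0,"spin":0,"fingers":0.04},{"tx":0,"ty":0,"tz":0,"spin":0,"fingers":0.04},{"tx":0,"ty":0,"tz":0,"spin":0,"fingers":0.04},{"tx":0,"ty":0,"tz":0,"spin":0,"fingers":0.04},{"tx":0,"ty":0,"tz":0,"spin":0,"fingers":0.04},{"tx":0,"ty":0,"tz":0,"spin":0,"fingers":0.04},{"tx":0,"ty":0,"tz":0,"spin":0,"fingers":0.04},{"tx":0,"ty":0,"tz":0,"spin":0,"fingers":0.04},{"tx":0,"ty":0,"tz":0,"spin":0,"fingers":0.04},{"tx":0,"ty":0,"tz":0,"spin":0,"fingers":0.04},{"tx":0,"ty":0,"tz":0,"spin":0,"fingers":0.04},{"tx":0,"ty":0,"tz":0,"spin":0,"fingers":0.04},{"tx":0,"ty":0,"tz":0,"spin":0,"fingers":0.04},{"tx":0,"ty":0,"tz":0,"spin":0,"fingers":0.04},{"tx":0,"ty":0,"tz":0,"spin":0,"fingers":0.04},{"tx":0,"ty":0,"tz":0,"spin":0,"fingers":0.04},{"tx":0,"ty":0,"tz":0,"spin":0,"fingers":0.04}]'|grep ^t:; done
python3 - <<'E'
from h import *
P=[]
for k in range(10):
    d=ctrl.snapshot("wrist");P.append(d["img"].astype(int));c=P[-1]
    m=((c[:,:,0]>200)&(c[:,:,1]>170)&(c[:,:,2]<160)&(c[:,:,0]-c[:,:,2]>80));m[:,:250]=0;m[:,400:]=0
    y,x=np.where(m);print(x.min(),x.max(),y.min(),y.max(),round(float(x.mean()),2),int((abs(c-P[0]).max(2)>40).sum()))
E
```

```text
t: 26.47
t: 27.97
t: 29.47
t: 30.97
t: 32.47
300 326 56 86 312.27 0
300 326 56 86 312.31 0
300 326 56 86 312.3 2
300 326 56 86 312.28 1
300 326 56 86 312.28 0
300 326 56 86 312.25 2
300 326 56 86 312.28 0
300 326 56 86 312.29 0
300 326 56 86 312.28 0
300 326 56 86 312.27 0
```

```bash
python3 -c "
from plant import ctrl
print(ctrl.finish_job())"
```

```text
the job is handed in; nothing more can be done
None
```

I took the can off the rail and hung it on the cupboard hook. It was released, still, and roughly upright by arm geometry when I handed the job in at about 33 s. The hand-in gave no verdict, and no camera saw the bail on the bar; the force readings as I set it down and let go pointed to it being seated.

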